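# Find the loose cover board of the tool till and push it open

## Robot

A 7-joint arm with a two-finger parallel gripper is mounted at the origin on the work surface. World frame = base frame: x ahead of the robot, y to its left, z up, the work surface at z = 0. Lengths are in m, angles in degrees, forces in N, time in s.
With the tool pointing down it reaches from about 0.425 to 1.025 m from the base axis. Payload 3.6 kg.
Tool frame: the origin (TCP) lies at the very end of the fingers, on their centre line; the grasp point (between the pads) lies 19 mm behind it; z points along the fingers, y is the line along which they close (so a half turn about z gives the same grasp; the last joint's range is limited). The gripper opens to 85 mm and grips with 20 to 120 N. Pads are 22 mm wide; open, the fingers measure 114 mm over their backs; the gripper's body (76 mm by 85 mm) begins 54 mm behind the grasp point. The pads swing forward as they close: fully open they stand 13 mm farther back than shut.
Start: joints at [-80.185, 33.873, 2.773, 92.16, -1.908, 54.013, -1.931], TCP at [0.19, 0.7, 0.231] pointing down, gripper open.
Joint ranges: [-153.93, 153.93], [-27.13, 128.08], [-72.61, 78.16], [10.71, 143.7], [-87.88, 267.88], [4.46, 118.87], [-176.78, 176.78]. Speed limits (degrees/s): [147.25, 147.25, 180, 180, 180, 180, 180].

## Interface

Orientations are given as a 3x3 rotation matrix whose columns are the frame's x, y, z axes.
In Python, from workcell import status, optics, close_job gives the robot as it stands. The module is installed in compiled form; this text tells all that it offers.
- The arm moves only by the shell command python3 -m inch 'ROWS' [FORCE]. ROWS is a JSON object whose one key "rows" holds a list of rows, each a list of 3 entries, a list of its own where there are three numbers: the opening, from -1 (shut) to 1 (fully open), then the shift along the tool's x, y, z in mm, then the turn about the tool's z in rad. A call has 1 to 20 rows; each row shifts and turns the commanded pose from where the row before left it, along the tool's axes as they then stand; what a row does not reach is not made up. A row lasts 1/12 s, in which the tool goes at most 41.7 mm and 7.16 degrees, less where a joint would pass 70% of its speed; a pose out of reach is approached as far as the arm can. A call with a gripper value outside its range is refused whole. The fingers move at their own pace and stop on an object; FORCE is the grip in N (left out, the last holds). Time passes only in rows, so rows that do not move let the fingers close. It gives the time, the measured TCP pose, the force, the opening and the grip force at its end, in the units of the state.
- status.read_state(): the state, without advancing time (a new reading comes with each control period).
- optics.grab_frame(name): name is "scene" or "top"; returns a dict with "pixels" (400x640x3 uint8, red, green, blue), "K" (3x3 intrinsics, pixels), "k1" (the pictures are not rectified: a ray, as slopes to the right and down, at radius r is drawn at 1 + k1 r^2 times it, then the intrinsics apply), "extrinsics" (4x4, takes a point from world to camera coordinates). Camera axes: x right, y down, z forward; pixel columns grow to the right and rows downward; lengths in m; the calibration is good to about 2 mm. A picture is of the moment at which its call begins. There is no depth.
- close_job(): hands the job in; it is judged then, once.
Trained networks look in a picture, given as the dict that the camera call returned (one of the last four; its "shot" number tells which), for a name from the list of things; names that differ only in an ending like _2 or _b are one class to them, and where a whole thing is asked for, a point or a joint stands for the part that bears it (a point fixed in the world has none). Each returns a list of dicts, best first, with "p" (0 to 1); they miss things now and then, are a little off and sometimes report something else, mostly with a low value. They report only what shows in the picture. A call takes as long as a camera call.
- optics.spot_in(picture, target): "extent" ([left, top, right, bottom] in pixels, round what is visible of it).
- optics.landmark_of(picture, target): "location" ([column, row] in pixels: a listed point, or the origin of a listed thing).
The state is a dict: "time": time; "joints": joint angles; "joint_velocities": joint speeds; "joint_torque": joint torques, N m; "tool_pos": TCP position; "orientation": TCP orientation; "contact_force": force on the tool from outside, world axes, zero at the start; "torque": the same for the moment, N m; "grip_width": finger opening in m; "grasp_force": force on a finger pad.
Only numpy, scipy, OpenCV 4.12 (cv2) and the standard library are available. Lean on these libraries where they do the work, as an engineer would, in place of code of your own. Each camera call takes 0.05 s, during which the arm holds its last target. There are 200 camera calls.

## Task

Three of the four cover boards on the tool till are buttoned down from beneath and one is loose. Press lightly with a fingertip on the near ends of the boards to find the one that rocks, then push that end down into the till until the board tips right over and stands open by itself. Leave everything standing or lying about where it is.

Things in the scene. Friction and masses are not known exactly. Their poses are not given: they have to be found in the camera images.
- till: Dark wooden tool till (low tool chest) fixed to the bench, 268 deep (x), 436 wide (y), 100 high (mm). Origin: on its underside, mid-width, below the boards' pivot rod; x from the robot's side to the back, y along it to the robot's left, z up. Front rail x = -88 to -64, 48 mm wide stile at y = 0, ledge x = +104 to +180, all level with the boards; well open below them to its floor at z = 10.
- board_1_end (a point): Point on the top face of the first (leftmost) cover board, mid-width, 22 mm in from its near end (38 mm before the pivot); moves with the board. Shut: x along the board to the back, z up. All four pale boards are alike: 160 long (till x = -60, near end, to +100), 82 wide, 18 thick (mm), centred at till y = +155, +69, -69, -155, top flush at z = 100, 4 mm gap all round.
- board_2_end (a point): Point on the top face of the second from left cover board, mid-width, 22 mm in from its near end (38 mm before the pivot); moves with the board. Shut: x along the board to the back, z up. The pivot rod of all four boards runs along till y at x = 0, z = 82 mm, the height of their undersides.
- board_3_end (a point): Point on the top face of the third from left cover board, mid-width, 22 mm in from its near end (38 mm before the pivot); moves with the board. Shut: x along the board to the back, z up. Pressing any board beyond the pivot moves nothing.
- board_4_end (a point): Point on the top face of the fourth (rightmost) cover board, mid-width, 22 mm in from its near end (38 mm before the pivot); moves with the board. Shut: x along the board to the back, z up.
- board_1 (a joint): Tilt of the first (leftmost) board, rad: 0 shut and level, growing as the near end goes down and the far end rises, 1.3 fully open on its stop. Three of the four, drawn afresh each time, are held by turn buttons hidden under their near ends and give less than 1 mm when pressed there; 5 N is plenty to tell. The other gives way to less than 1 N.
- board_2 (a joint): Tilt of the second from left board, rad: 0 shut and level, growing as the near end goes down and the far end rises, 1.3 fully open on its stop. The loose one drops shut when let go below about 0.5 rad; let go beyond about 0.8 rad it swings on by its own weight to its stop and stays there.
- board_3 (a joint): Tilt of the third from left board, rad: 0 shut and level, growing as the near end goes down and the far end rises, 1.3 fully open on its stop. Held or loose as told for board_1.
- board_4 (a joint): Tilt of the fourth (rightmost) board, rad: 0 shut and level, growing as the near end goes down and the far end rises, 1.3 fully open on its stop. Held or loose as told for board_1.
- spool_small: Small thread spool, 28 mm across, 36 mm high, standing on the stile between boards two and three, at its far half. Origin: centre of its underside. To be left alone.
- spool_big: Thread spool, 48 mm across, 48 mm high, standing near the middle of the ledge behind the boards. Origin: centre of its underside. To be left alone.
- jar: Small lidded jar, 46 mm across, 55 mm high, standing on the right part of the ledge. Origin: centre of its underside. To be left alone.
- oilstone: Oilstone in its wooden base, 44 x 110 x 28 mm, lying on the left part of the ledge. Origin: centre of its underside. To be left alone.
- brush_can: Red can, 92 mm across, 115 mm high, with brushes standing in it to about 220 mm, on the bench to the left of the till. Origin: centre of its underside. To be left alone.
- screwdriver: Screwdriver lying on the bench to the right of the till. Origin: between its two ends, at bench level. To be left alone.
- flat_brush: Brush lying on the bench to the left of the till. Origin: between its two ends, at bench level. To be left alone.

How it is judged:
By the outcome, as a careful person would: the job done as asked, in the order asked, and still so for the second after the job is handed in, with the robot touching nothing.
It also fails if it takes over 48 s, if anything falls off the work surface, if the arm or the gripper's body presses on something with over 40 N, if the wrist force passes 120 N, or if a joint passes its speed limit or range.

## Working session

There is one attempt and no reset: what is moved stays moved. The work goes in short steps, Python scripts to look and compute and a shell command to move; the robot and the scene stay as the last step left them, time stands still between calls to the robot, and variables do not carry over. Pictures are saved under pics/ and viewed, at most 10 in all, crops included, and the job is handed in when it is done.

```bash
mkdir -p pics
cat > h.py <<'E'
import numpy as np, cv2
from workcell import status, optics, close_job
def ray(f,uv):
    K=np.array(f["K"]);E=np.array(f["extrinsics"]);k=f["k1"]
    d=np.linalg.solve(K,[uv[0],uv[1],1])[:2]
    rd=np.hypot(*d);r=rd
    for _ in range(30): r=rd/(1+k*r*r)
    s=d*(r/rd if rd>0 else 1)
    R=E[:3,:3];return -R.T@E[:3,3],R.T@np.array([s[0],s[1],1])
def atz(f,uv,z):
    c,d=ray(f,uv);return c+d*(z-c[2])/d[2]
def proj(f,P):
    E=np.array(f["extrinsics"]);K=np.array(f["K"]);p=E[:3,:3]@P+E[:3,3];s=p[:2]/p[2];s=s*(1+f["k1"]*(s@s));return (K@[s[0],s[1],1])[:2]
E
python3 - <<'E'
from h import *
np.set_printoptions(precision=4,suppress=True)
for n in("top","scene"):
    f=optics.grab_frame(n);cv2.imwrite(f"pics/{n}0.png",f["pixels"][:,:,::-1])
    for t in ["board_1_end","till","spool_small","spool_big"]:
        for o in optics.landmark_of(f,t)[:5]:
            z=.0 if t=="till" else .1
            print(n,t,round(o["p"],2),np.round(o["location"],1),atz(f,o["location"],z))
print(status.read_state())
E
```

```text
top till 0.68 [308.4 217.6] [0.589  0.0671 0.    ]
top spool_small 0.72 [335.8 218.5] [ 0.5619 -0.0168  0.1   ]
top spool_small 0.66 [303.8 183.8] [0.6741 0.0736 0.1   ]
top spool_small 0.41 [291.9 225.3] [0.5484 0.1139 0.1   ]
top spool_big 0.63 [295.9 163.4] [0.741  0.0952 0.1   ]
scene board_1_end 0.95 [342.3 158.3] [0.5341 0.1938 0.1   ]
scene till 0.8 [318.3 218.8] [0.6    0.0603 0.    ]
scene spool_small 0.57 [341.4 206.8] [0.6671 0.0792 0.1   ]
scene spool_big 0.81 [358.8 218.8] [0.7219 0.0882 0.1   ]
{'time': 0.5, 'joints': array([-80.1843,  33.8761,   2.7722,  92.1665,  -1.9087,  54.0123,
        -1.9326]), 'joint_velocities': array([-0.1212, -0.1637, -0.0136, -0.0796,  0.0233, -0.0735,  0.0778]), 'joint_torque': array([ -0.0017, -54.8097,   1.5436, -19.8291,   0.0092,   0.0027,
         0.    ]), 'tool_pos': array([0.1897, 0.6997, 0.2312]), 'orientation': array([[-0.9651,  0.2617, -0.    ],
       [ 0.2617,  0.9651, -0.0002],
       [-0.    , -0.0002, -1.    ]]), 'contact_force': array([-0.3329, -0.1757,  0.6697]), 'torque': array([-0.0017, -0.0117,  0.0053]), 'grasp_force': 0.0, 'grip_width': 0.0854889750616763}
```

View pics/top0.png

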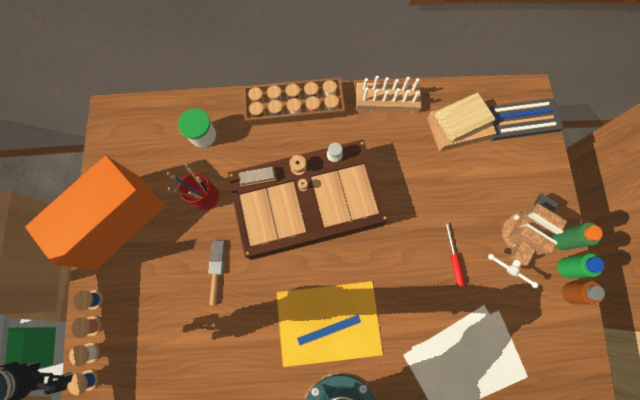

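View pics/scene0.png

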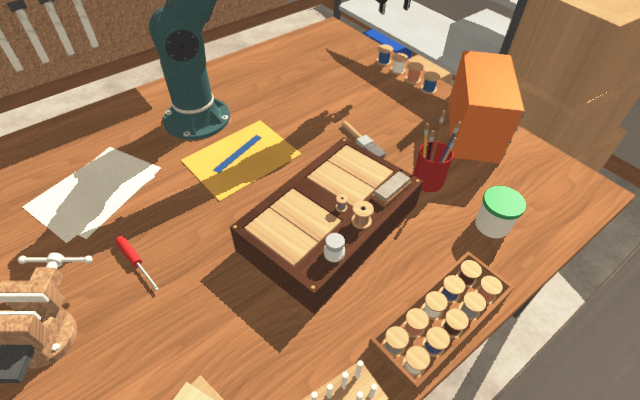

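The two pictures show the till turned roughly 15° with four pale boards (top: x 238–380, y 165–245), spools, jar and oilstone on its far side. The brush can is at top (198,190), the orange box is at the left, and the space on the robot's side is free. I'll fit the till pose to the board pattern in both pictures.

```bash
cat > fit.py <<'E'
from h import *
from scipy.optimize import minimize
np.set_printoptions(precision=4,suppress=True)
def T(p,q): c,s=np.cos(p[2]),np.sin(p[2]); return np.array([p[0]+c*q[0]-s*q[1],p[1]+s*q[0]+c*q[1],q[2]])
# inside (pale) vs frame (dark) sample points, only areas not occupied by the things
ins=[];out=[]
for yc in(.155,.069,-.069,-.155):
    ins+=[(x,yc+y,.1) for x in np.linspace(-.056,.096,20) for y in np.linspace(-.037,.037,10)]
out+=[(x,y,.1) for x in(-.084,-.076,-.067) for y in np.linspace(-.21,.21,80)]
out+=[(x,y,.1) for x in np.linspace(-.08,.09,40) for y in(-.21,-.203,.203,.21)]
out+=[(x,y,.1) for x in np.linspace(-.08,.02,25) for y in(-.015,0,.015)]
out+=[(.107,y,.1) for y in np.linspace(-.2,.2,60)]
def val(f,g,p,pts):
    uv=np.array([proj(f,T(p,q)) for q in pts],np.float32)
    return cv2.remap(g,uv[:,0],uv[:,1],cv2.INTER_LINEAR).mean()
F=[]
for n in("top","scene"):
    f=optics.grab_frame(n);g=cv2.GaussianBlur(f["pixels"].max(2).astype(np.float32),(0,0),1.0);F.append((f,g))
x0=[.595,.063,.23]
def cost(p,fs): return sum(val(f,g,p,out)-val(f,g,p,ins) for f,g in fs)
for fs in(F[:1],F[1:],F):
    best=min((minimize(cost,[x0[0],x0[1],y],args=(fs,),method="Nelder-Mead",options=dict(initial_simplex=[[.595,.063,y],[.61,.063,y],[.595,.08,y],[.595,.063,y+.06]],xatol=1e-4,fatol=1e-2)) for y in(.17,.26)),key=lambda r:r.fun)
    print(best.x,best.fun)
p=best.x
for f,g in F: print("till origin px",proj(f,T(p,(0,0,0))),"b1 end",proj(f,T(p,(-.038,.155,.1))))
for i,y in enumerate((.155,.069,-.069,-.155)): print(i+1,T(p,(-.038,y,.1)))
print("near left corner",T(p,(-.088,.218,.1)))
f,g=F[0]
for uv in((100,268),(30,230),(160,205)): print(uv,atz(f,uv,0),atz(f,uv,.3))
print("can",[ (o["p"],atz(f,o["location"],0)) for o in optics.landmark_of(f,"brush_can")[:1]])
E
python3 fit.py
```

```text
[0.5905 0.0585 0.2009] -123.79496765136719
[0.5961 0.0582 0.2027] -122.34392547607422
[0.5942 0.0584 0.2027] -242.29876708984375
till origin px [310.9904 215.8784] b1 end [262.0445 234.4168]
till origin px [316.4674 217.8141] b1 end [342.8049 155.3435]
1 [0.5258 0.2026 0.1   ]
2 [0.5431 0.1184 0.1   ]
3 [ 0.5709 -0.0168  0.1   ]
4 [ 0.5882 -0.101   0.1   ]
near left corner [0.4642 0.2543 0.1   ]
(100, 268) [0.4579 0.7472 0.    ] [0.4317 0.5627 0.3   ]
(30, 230) [0.5939 1.0094 0.    ] [0.5325 0.7571 0.3   ]
(160, 205) [0.6571 0.5579 0.    ] [0.5794 0.4223 0.3   ]
can [(0.8, array([0.6798, 0.3999, 0.    ]))]
```

```bash
python3 -m inch '{"rows":[[-1,[0,0,0],-0.117],[-1,[0,0,0],-0.117],[-1,[0,0,0],-0.117],[-1,[0,0,0],-0.117],[-1,[-11,-28,0],0],[-1,[-11,-28,0],0],[-1,[-11,-28,0],0],[-1,[-11,-28,0],0],[-1,[-11,-28,0],0],[-1,[-11,-28,0],0],[-1,[-11,-28,0],0],[-1,[-11,-28,0],0],[-1,[-11,-28,0],0],[-1,[-11,-28,0],0],[-1,[-11,-28,0],0],[-1,[-11,-28,0],0],[-1,[-11,-28,0],0],[-1,[-11,-28,0],0],[-1,[-11,-28,0],0],[-1,[0,0,0],0]]}'
cat > go.py <<'E'
import sys
from h import *
np.set_printoptions(precision=3,suppress=True)
p=(.5942,.0584,.2027)
def till(w): c,s=np.cos(p[2]),np.sin(p[2]);d=w[:2]-np.array(p[:2]);return np.array([c*d[0]+s*d[1],-s*d[0]+c*d[1]])
s=status.read_state();w=s["tool_pos"];R=s["orientation"]
t=np.append(till(w),w[2])*1000
yaw=np.degrees(np.arctan2(R[1,0],R[0,0]))
print("t",s["time"],"tcp in till mm",t,"yaw err",(yaw-np.degrees(p[2])-180+180)%360-180,"F",s["contact_force"])
c,n=np.cos(p[2]),np.sin(p[2])
for i,y in enumerate((155,69,-69,-155)):
    d=np.array([-46,y])-t[:2];dw=np.array([c*d[0]-n*d[1],n*d[0]+c*d[1]])
    print(i+1,"tool shift",R[:2,0]@dw,R[:2,1]@dw)
E
python3 go.py
```

```text
time: 2.32
tool_pos: [0.4403, 0.3146, 0.2315]
orientation: [[-0.981, -0.192, 0.002], [-0.192, 0.981, -0.004], [-0.001, -0.004, -1.0]]
contact_force: [0.1, -0.9, 0.1]
grip_width: -0.0003
grasp_force: 0.0
t 2.3167 tcp in till mm [-99.122 281.947 231.494] yaw err -0.5652102187456194 F [ 0.072 -0.878  0.107]
1 tool shift -54.37173913723145 -126.41542376487345
2 tool shift -55.22009548867969 -212.4104439450475
3 tool shift -56.58141149449197 -350.40245307137326
4 tool shift -57.429767845940205 -436.3974732515473
```

```bash
python3 -m inch '{"rows":[[-1,[-11,-25,0],0],[-1,[-11,-25,0],0],[-1,[-11,-25,0],0],[-1,[-11,-25,0],0],[-1,[-11,-26,0],0],[-1,[0,0,25],0],[-1,[0,0,25],0],[-1,[0,0,25],0],[-1,[0,0,25],0],[-1,[0,0,18],0],[-1,[0,0,0],0],[-1,[0,0,0],0]]}'; python3 go.py
python3 - <<'E'
from h import *
f=optics.grab_frame("scene");cv2.imwrite("pics/s1.png",cv2.resize(f["pixels"][90:290,200:460,::-1],None,fx=3,fy=3))
E
```

```text
time: 3.32
tool_pos: [0.515, 0.2093, 0.1128]
orientation: [[-0.979, -0.202, -0.002], [-0.202, 0.979, -0.001], [0.002, -0.0, -1.0]]
contact_force: [0.6, -0.2, 0.2]
grip_width: 0.0
grasp_force: 0.0
t 3.3167 tcp in till mm [-47.184 163.795 112.825] yaw err 0.035879187692728465 F [ 0.618 -0.191  0.234]
1 tool shift -1.1780204717376377 -8.796205790957142
2 tool shift -1.1241664997387666 -94.79618033181413
3 tool shift -1.0377496609498849 -232.79613947877073
4 tool shift -0.9838956889510229 -318.7961140196277
```

View pics/s1.png

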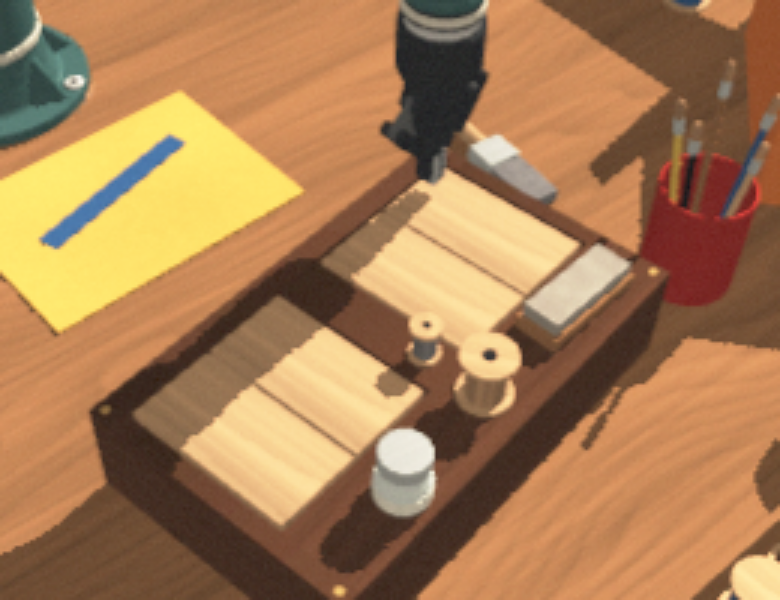

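The crop shows the fingertip at (432,175), just over board 1's near end, which agrees with the fit. Next I'll press lightly.

```bash
python3 -m inch '{"rows":[[-1,[0,-9,0],0],[-1,[0,0,8],0],[-1,[0,0,3],0],[-1,[0,0,1],0],[-1,[0,0,0],0]]}'; python3 -m inch '{"rows":[[-1,[0,0,1],0],[-1,[0,0,1],0],[-1,[0,0,0],0]]}'; python3 go.py
```

```text
time: 3.78
tool_pos: [0.5171, 0.2005, 0.1012]
orientation: [[-0.979, -0.202, -0.0], [-0.202, 0.979, -0.0], [0.0, 0.0, -1.0]]
contact_force: [-0.4, -0.1, 0.3]
grip_width: -0.0001
grasp_force: 0.0
time: 4.03
tool_pos: [0.5173, 0.2008, 0.0998]
orientation: [[-0.979, -0.202, 0.0], [-0.202, 0.979, 0.0], [-0.0, 0.0, -1.0]]
contact_force: [-1.3, -0.3, 3.5]
grip_width: -0.0001
grasp_force: 1.9
t 4.0333 tcp in till mm [-46.664 155.008  99.814] yaw err 0.04704660540551231 F [-1.287 -0.31   3.471]
1 tool shift -0.6640644136192118 -0.008890526835617543
2 tool shift -0.5934482606746876 -86.00886056019962
3 tool shift -0.48013396874046066 -224.00881247420236
4 tool shift -0.4095178157959509 -310.0087825075663
```

```bash
python3 -m inch '{"rows":[[-1,[0,0,1],0],[-1,[0,0,0],0]]}'; python3 -m inch '{"rows":[[-1,[0,0,-8],0],[-1,[0,0,-8],0],[-1,[0,-29,0],0],[-1,[0,-29,0],0],[-1,[0,-28,0],0],[-1,[0,0,0],0],[-1,[0,0,8],0],[-1,[0,0,4],0],[-1,[0,0,0],0]]}';python3 -m inch '{"rows":[[-1,[0,0,2],0],[-1,[0,0,1],0],[-1,[0,0,1],0],[-1,[0,0,0],0]]}'; python3 go.py
```

```text
time: 4.2
tool_pos: [0.5173, 0.2008, 0.0997]
orientation: [[-0.979, -0.202, 0.0], [-0.202, 0.979, 0.0], [-0.0, 0.0, -1.0]]
contact_force: [-3.6, -0.9, 12.2]
grip_width: -0.0
grasp_force: 5.9
time: 4.95
tool_pos: [0.5336, 0.1176, 0.1013]
orientation: [[-0.979, -0.204, -0.002], [-0.204, 0.979, 0.0], [0.002, 0.001, -1.0]]
contact_force: [-0.2, 0.1, 0.3]
grip_width: 0.0002
grasp_force: 0.0
time: 5.28
tool_pos: [0.5342, 0.1179, 0.0997]
orientation: [[-0.979, -0.204, -0.001], [-0.204, 0.979, 0.001], [0.0, 0.001, -1.0]]
contact_force: [-3.0, -0.1, 13.5]
grip_width: -0.0003
grasp_force: 6.5
t 5.2833 tcp in till mm [-46.791  70.374  99.725] yaw err 0.1511161706674784 F [-2.957 -0.148 13.538]
1 tool shift -1.014198927763049 84.62344593752334
2 tool shift -0.7873763798884504 -1.3762333089190986
3 tool shift -0.42340531469433174 -139.37571861134998
4 tool shift -0.19658276681973064 -225.37539785779242
```

Boards 1 and 2 are held: both stayed firm under 12–13 N. Now board 3.

```bash
python3 -m inch '{"rows":[[-1,[0,0,-8],0],[-1,[0,0,-8],0],[-1,[0,-28,0],0],[-1,[0,-28,0],0],[-1,[0,-28,0],0],[-1,[0,-28,0],0],[-1,[0,-27,0],0],[-1,[0,0,0],0],[-1,[0,0,8],0],[-1,[0,0,4],0],[-1,[0,0,0],0]]}';python3 -m inch '{"rows":[[-1,[0,0,2],0],[-1,[0,0,1.4],0],[-1,[0,0,0],0]]}'; python3 go.py
```

```text
time: 6.2
tool_pos: [0.5616, -0.0179, 0.1012]
orientation: [[-0.979, -0.204, -0.002], [-0.204, 0.979, 0.001], [0.002, 0.001, -1.0]]
contact_force: [0.1, 0.8, -0.4]
grip_width: 0.0001
grasp_force: 0.0
time: 6.45
tool_pos: [0.5623, -0.0186, 0.0986]
orientation: [[-0.979, -0.204, -0.001], [-0.204, 0.979, 0.0], [0.001, 0.001, -1.0]]
contact_force: [-0.1, 0.5, 0.3]
grip_width: 0.0001
grasp_force: 0.2
t 6.45 tcp in till mm [-46.718 -69.042  98.585] yaw err 0.13831321201678293 F [-0.078  0.466  0.332]
1 tool shift -1.2591604056002268 224.03975985231713
2 tool shift -1.0515548402429928 138.04002165066893
3 tool shift -0.7184203283906824 0.04044174569854311
4 tool shift -0.5108147630334443 -85.95929645594967
```

```bash
python3 -m inch '{"rows":[[-1,[0,0,2],0],[-1,[0,0,2],0],[-1,[0,0,0],0]]}';python3 go.py|head -1
```

```text
time: 6.7
tool_pos: [0.5625, -0.0197, 0.0946]
orientation: [[-0.979, -0.202, -0.0], [-0.202, 0.979, -0.0], [0.0, 0.0, -1.0]]
contact_force: [0.0, 0.2, 0.7]
grip_width: 0.0003
grasp_force: 0.2
t 6.7 tcp in till mm [-46.78  -70.074  94.596] yaw err 0.0471049703613744 F [0.042 0.184 0.682]
```

Board 3 yields at under 1 N, so it's the loose one. Pushing it over in two stages.

```bash
python3 -m inch '{"rows":[[-1,[0,0,3],0],[-1,[0,0,3],0],[-1,[0,0,3],0],[-1,[0,0,3],0],[-1,[0,0,3],0],[-1,[0,0,0],0]]}';python3 go.py|head -1; python3 -m inch '{"rows":[[-1,[0,0,3],0],[-1,[0,0,3],0],[-1,[0,0,3],0],[-1,[0,0,3],0],[-1,[0,0,3],0],[-1,[0,0,0],0]]}'; python3 go.py | head -1
python3 - <<'E'
from h import *
f=optics.grab_frame("scene");cv2.imwrite("pics/s2.png",cv2.resize(f["pixels"][90:290,200:460,::-1],None,fx=3,fy=3))
E
```

```text
time: 7.2
tool_pos: [0.5624, -0.0199, 0.0792]
orientation: [[-0.979, -0.202, -0.001], [-0.202, 0.979, -0.0], [0.001, 0.0, -1.0]]
contact_force: [-0.7, -0.3, -0.1]
grip_width: 0.0002
grasp_force: 0.0
t 7.2 tcp in till mm [-46.871 -70.286  79.189] yaw err 0.02545537169430645 F [-0.699 -0.26  -0.076]
time: 7.7
tool_pos: [0.5623, -0.0198, 0.0643]
orientation: [[-0.979, -0.202, -0.001], [-0.202, 0.979, -0.0], [0.001, 0.0, -1.0]]
contact_force: [-0.2, -0.2, -0.1]
grip_width: 0.0003
grasp_force: 0.0
t 7.7 tcp in till mm [-47.008 -70.144  64.256] yaw err 0.03681357976756772 F [-0.167 -0.179 -0.127]
```

View pics/s2.png

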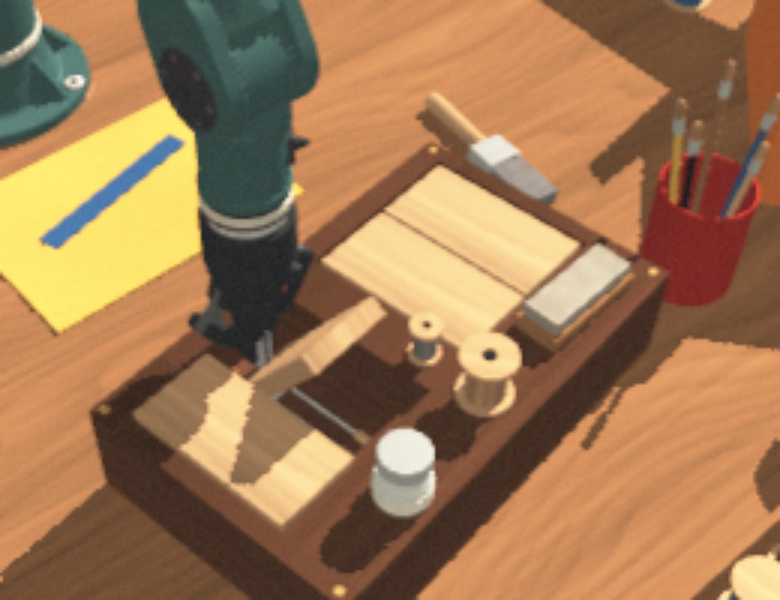

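The crop shows board 3 tilted up, its far end at about (375,305) and the fingertip at (262,355) in the well. I'll push a little further.

```bash
python3 -m inch '{"rows":[[-1,[0,0,3],0],[-1,[0,0,3],0],[-1,[0,0,2],0],[-1,[0,0,0],0],[-1,[0,0,0],0]]}';python3 go.py|head -1
python3 - <<'E'
from h import *
f=optics.grab_frame("scene");cv2.imwrite("pics/s3.png",cv2.resize(f["pixels"][90:290,200:460,::-1],None,fx=3,fy=3))
E
```

```text
time: 8.17
tool_pos: [0.5625, -0.0198, 0.0567]
orientation: [[-0.979, -0.202, -0.0], [-0.202, 0.979, -0.0], [0.0, 0.0, -1.0]]
contact_force: [0.5, 0.6, -0.3]
grip_width: -0.0001
grasp_force: 0.0
t 8.1667 tcp in till mm [-46.774 -70.21   56.734] yaw err 0.03215046170566893 F [ 0.549  0.583 -0.309]
```

View pics/s3.png

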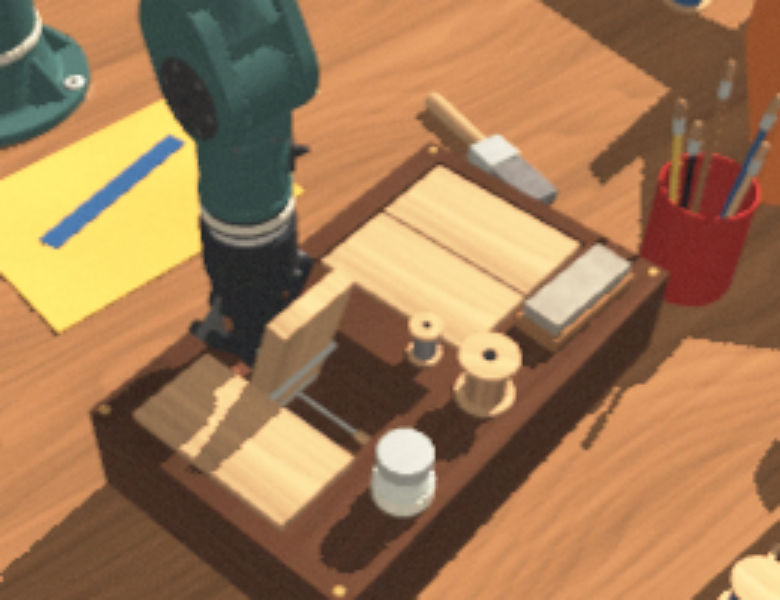

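The board is now well past upright balance and swinging on. Withdrawing straight up, then back towards the robot.

```bash
python3 -m inch '{"rows":[[-1,[0,0,-8],0],[-1,[0,0,-15],0],[-1,[0,0,-15],0],[-1,[0,0,-15],0],[-1,[8,0,-15],0],[-1,[15,0,-15],0],[-1,[15,0,-15],0],[-1,[15,0,-15],0],[-1,[10,0,-15],0],[-1,[0,0,-15],0],[-1,[0,0,0],0],[-1,[0,0,0],0]]}'; python3 -m inch '{"rows":[[-1,[0,0,0],0],[-1,[0,0,0],0],[-1,[0,0,0],0],[-1,[0,0,0],0],[-1,[0,0,0],0],[-1,[0,0,0],0],[-1,[0,0,0],0],[-1,[0,0,0],0]]}';python3 go.py|head -1
python3 - <<'E'
from h import *
f=optics.grab_frame("scene");cv2.imwrite("pics/s4.png",cv2.resize(f["pixels"][90:290,200:460,::-1],None,fx=3,fy=3))
E
```

```text
time: 9.22
tool_pos: [0.5017, -0.0325, 0.2012]
orientation: [[-0.979, -0.202, 0.003], [-0.202, 0.979, 0.0], [-0.003, -0.001, -1.0]]
contact_force: [0.4, -0.3, -0.2]
grip_width: -0.0002
grasp_force: 0.0
time: 9.88
tool_pos: [0.5009, -0.0325, 0.1998]
orientation: [[-0.979, -0.202, -0.0], [-0.202, 0.979, 0.0], [0.0, 0.0, -1.0]]
contact_force: [0.4, -0.9, -0.4]
grip_width: -0.0001
grasp_force: 0.0
t 9.8833 tcp in till mm [-109.665  -70.27   199.793] yaw err 0.03227077280564572 F [ 0.359 -0.898 -0.415]
```

View pics/s4.png

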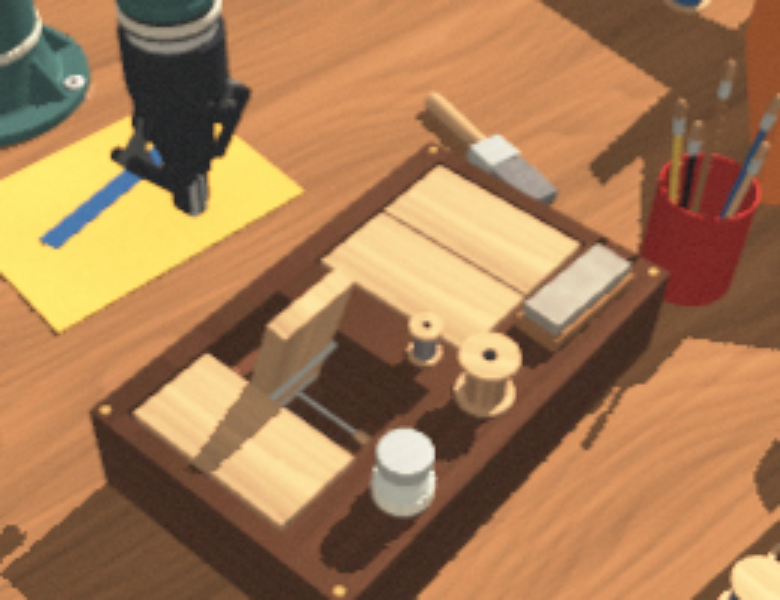

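Board 3 stands open by itself at (305,330) with the gripper clear at (190,200). The spools, jar, oilstone and can haven't moved.

```bash
python3 -c "
from workcell import close_job
print(close_job())"
```

```text
the job is handed in; nothing more can be done
None
```

Board 3 was the loose one: I tipped it right over and it stands open by itself, with nothing else in view disturbed; boards 1 and 2 were tested and held, board 4 was not pressed, and the job was handed in at about 10 s.

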